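# Snap the food box lid shut section by section

### The arm

A 6-joint arm with a two-finger parallel gripper is mounted at the origin on a cart in front of the work surface, level with it; the furniture and walls round the work are solid. World frame = base frame: x ahead of the robot, y to its left, z up, the work surface at z = 0. Lengths are in m, angles in rad, forces in N, time in s.
With the tool pointing down it reaches from about 0.35 to 0.975 m from the base axis. Payload 4.9 kg.
Tool frame: the origin (TCP) lies at the very end of the fingers, on their centre line; the grasp point (between the pads) lies 19 mm behind it; z points along the fingers, y is the line along which they close (so a half turn about z gives the same grasp; the last joint's range is limited). The gripper opens to 85 mm and grips with 20 to 120 N. Pads are 22 mm wide; open, the fingers measure 114 mm over their backs; the gripper's body (76 mm by 85 mm) begins 54 mm behind the grasp point. The pads swing forward as they close: fully open they stand 13 mm farther back than shut.
Start: joints at [1.055, 0.053, 1.613, -0, 1.476, -0.119], TCP at [0.242, 0.576, 0.196] pointing down, gripper open.
Joint ranges: [-3.01, 3.01], [-1.01, 2.22], [0.06, 2.58], [-1.02, 4.17], [0.09, 2.62], [-3.14, 3.14]. Speed limits (rad/s): [2.57, 2.57, 3.14, 3.14, 3.14, 3.14].

### API

Orientations are given as a rotation vector (axis times angle).
In Python, from station import ctrl, imaging gives the robot as it stands.
- The arm moves only by the tool play_rows, never from a script. Its argument "series" is a list of rows, each a list of 3 entries, a list of its own where there are three numbers: the opening, from 0 (shut) to 1 (fully open), then the shift along the tool's x, y, z each as a share of 0.05 m, from -1 to 1, then the turn, a rotation vector about the tool's x, y, z each as a share of 8 degrees, from -1 to 1. In form: [[grip, [dx, dy, dz], [ax, ay, az]], ...]. A call has 1 to 8 rows; each row shifts and turns the commanded pose from where the row before left it, along the tool's axes as they then stand; what a row does not reach is not made up. A row lasts 1/8 s, in which the tool goes at most 62.5 mm and 10.7 degrees, less where a joint would pass 70% of its speed; a pose out of reach is approached as far as the arm can. A call with a number of a shift or a turn outside -1 to 1 is refused whole. A call with a gripper value outside its range is refused whole. The fingers move at their own pace and stop on an object; "force" is the grip in N (left out, the last holds). Time passes only in rows, so rows that do not move let the fingers close. It gives the time, the measured TCP pose, the force, the opening and the grip force at its end, in the units of the state.
- ctrl.get_obs(): the state, without advancing time (a new reading comes with each control period).
- imaging.get_image(name): name is "side" or "top" or "wrist"; returns a dict with "color" (400x640x3 uint8, blue, green, red), "fx", "fy", "cx", "cy" (pixels), "D" ([k1, k2, p1, p2, k3] as OpenCV has them; the pictures are not rectified), "extrinsics" (4x4, takes a point from world to camera coordinates); the wrist camera has in their place "hand_eye" (4x4, takes a point from camera to tool coordinates, whose origin is the TCP and whose axes are the flange's). Camera axes: x right, y down, z forward; pixel columns grow to the right and rows downward; lengths in m; the calibration is good to about 2 mm. A picture is of the moment at which its call begins: read the wrist's pose just before it. There is no depth.
- ctrl.finish_job(): hands the job in; it is judged then, once.
The state is a dict: "t": time; "q": joint angles; "dq": joint speeds; "effort": joint torques, N m; "tool_pos": TCP position; "tool_rot": TCP orientation; "contact_force": force on the tool from outside, world axes, zero at the start; "wrist_torque": the same for the moment, N m; "opening": finger opening in m; "grip_force": force on a finger pad.
Only numpy, scipy, OpenCV 4.12 (cv2) and the standard library are available. Lean on these libraries where they do the work, as an engineer would, in place of code of your own. Each camera call takes 0.05 s, during which the arm holds its last target. There are 200 camera calls.

### The job

The lid lies on the food box with all four flaps of its rim still sticking up. Press the flaps down with your fingertips one after the other until each clicks shut and lies flat: begin with the flap on the near long side, then go once round the rim, either way round. Only press: do not pick up, tip or shove the box, and leave the jar, mug and tin beside it alone.

Things in the scene. Friction and masses are not known exactly. Their poses are not given: they have to be found in the camera images.
- food_box: food box, frosted pale walls, white lid; loose, 1 kg, 130 (x) x 170 (y) mm, 68 mm high when shut. Origin: centre of the underside, on the worktop; x points away from the robot within 40 degrees, z up. Lid 140 x 180 mm: sunk middle panel (88 x 128 mm, top at 66 mm), four fixed corners (top at 68 mm), between them one hinged rim section (flap) along each side
- flap_near (a joint): angle pressed down, rad, of the white rim flap on the near long side (box -x, the side that faces the robot): 108 x 26 x 4 mm, hinged along its inner edge (66 mm up, 44 mm from the box's centre line). 0: up, outer edge 10 mm higher than shut; 0.40: shut, flat, top at 68 mm. It snaps: let go below about 0.2 it springs up again, beyond that it clicks to 0.40 by itself and stays. Takes about 8 N at the press point.
- press_near (a point): press point on the top face of that flap (near), at the middle of its length, 17 mm outward from its hinge line; moves with the flap (when shut it lies 68 mm above the worktop)
- flap_left (a joint): angle pressed down, rad, of the white rim flap on the left short side (box +y): 70 x 26 x 4 mm, hinged along its inner edge (66 mm up, 64 mm from the box's centre line). 0: up, outer edge 10 mm higher than shut; 0.40: shut, flat, top at 68 mm. It snaps: let go below about 0.2 it springs up again, beyond that it clicks to 0.40 by itself and stays. Takes about 8 N at the press point.
- press_left (a point): press point on the top face of that flap (left), at the middle of its length, 17 mm outward from its hinge line; moves with the flap (when shut it lies 68 mm above the worktop)
- flap_far (a joint): angle pressed down, rad, of the white rim flap on the far long side (box +x): 108 x 26 x 4 mm, hinged along its inner edge (66 mm up, 44 mm from the box's centre line). 0: up, outer edge 10 mm higher than shut; 0.40: shut, flat, top at 68 mm. It snaps: let go below about 0.2 it springs up again, beyond that it clicks to 0.40 by itself and stays. Takes about 8 N at the press point.
- press_far (a point): press point on the top face of that flap (far), at the middle of its length, 17 mm outward from its hinge line; moves with the flap (when shut it lies 68 mm above the worktop)
- flap_right (a joint): angle pressed down, rad, of the white rim flap on the right short side (box -y): 70 x 26 x 4 mm, hinged along its inner edge (66 mm up, 64 mm from the box's centre line). 0: up, outer edge 10 mm higher than shut; 0.40: shut, flat, top at 68 mm. It snaps: let go below about 0.2 it springs up again, beyond that it clicks to 0.40 by itself and stays. Takes about 8 N at the press point.
- press_right (a point): press point on the top face of that flap (right), at the middle of its length, 17 mm outward from its hinge line; moves with the flap (when shut it lies 68 mm above the worktop)
- spice_jar: spice jar with a screw cap, 45 mm across, 106 mm tall, standing left of the box; loose bystander, origin at the centre of its underside, z up
- mug: white mug, 98 x 74 mm with its handle, 63 mm tall, standing right of the box; loose bystander, origin at the centre of its underside, z up
- tin: small round tin with a push-on lid, 62 mm across, 67 mm tall, standing right of the box, nearer the robot; loose bystander, origin at the centre of its underside, z up

How it is judged:
On the way, in this order (a step that is already met when the one before it is completed fails the run):
1. the near flap is shut, the other three still up (value of joint flap_near above 0.35 rad and value of joint each of flap_left, flap_far, flap_right below 0.15 rad), for 0.1 s.
2. then one of the two neighbouring side flaps is shut, the far flap and the other side still up (value of joint flap_near above 0.35 rad and value of joint flap_far below 0.15 rad and ((value of joint flap_left above 0.35 rad and value of joint flap_right below 0.15 rad) or (value of joint flap_right above 0.35 rad and value of joint flap_left below 0.15 rad))), for 0.1 s.
3. then the far flap is shut, the last side still up (value of joint each of flap_near, flap_far above 0.35 rad and ((value of joint flap_left above 0.35 rad and value of joint flap_right below 0.15 rad) or (value of joint flap_right above 0.35 rad and value of joint flap_left below 0.15 rad))), for 0.1 s.
4. then the last side flap is shut (value of joint each of flap_near, flap_left, flap_far, flap_right above 0.35 rad), for 0.1 s.
At the end, for the whole second after the job is handed in: All four flaps are within 0.05 rad of flat; the box stands level, at rest on the worktop within 40 mm of where it stood; jar, mug and tin stand upright within 30 mm of where they stood (all of step 4 and height (world z) of food_box below 0.01 m and angle between food_box's own z axis and vertical below 0.05 rad and distance of food_box from where it was at the start of the episode below 0.04 m and linear speed of food_box below 0.02 m/s and distance of each of spice_jar, mug, tin from where it was at the start of the episode below 0.03 m and angle between each of spice_jar, mug, tin's own z axis and vertical below 0.2 rad); the robot touches nothing.
It fails at once if the box is lifted 10 mm off the worktop or tipped by more than 0.15 rad (height (world z) of food_box above 0.01 m or angle between food_box's own z axis and vertical above 0.15 rad).
It fails at once if the box is shoved more than 40 mm (distance of food_box from where it was at the start of the episode above 0.04 m).
It fails at once if the spice jar is moved more than 30 mm, lifted or knocked over (distance of spice_jar from where it was at the start of the episode above 0.03 m or angle between spice_jar's own z axis and vertical above 0.5 rad).
It fails at once if the mug is moved more than 30 mm, lifted or knocked over (distance of mug from where it was at the start of the episode above 0.03 m or angle between mug's own z axis and vertical above 0.5 rad).
It fails at once if the tin is moved more than 30 mm, lifted or knocked over (distance of tin from where it was at the start of the episode above 0.03 m or angle between tin's own z axis and vertical above 0.5 rad).
It also fails if it takes over 51 s, if anything falls off the work surface, if the arm or the gripper's body presses on something with over 40 N, if the wrist force passes 120 N, or if a joint passes its speed limit or range.

## Working session

There is one attempt and no reset: what is moved stays moved. The work goes in short steps, Python scripts to look and compute and a tool call to move; the robot and the scene stay as the last step left them, time stands still between calls to the robot, and variables do not carry over. Pictures are saved under pics/ and viewed, at most 10 in all, crops included, and the job is handed in when it is done.

Besides the shell and the picture viewer there is one more tool, called after "Request:" in YAML: its name, and indented under it one key for each argument. play_rows: Moves the arm, as the interface text tells. Shift numbers are shares of 0.05 m and turn numbers shares of 8 degrees, none past 1 either way. Its arguments: {"type":"object","properties":{"series":{"type":"array"},"force":{"type":"number"}},"required":["series"]}

```bash
mkdir -p pics; python3 - <<'E'
from station import ctrl, imaging
import cv2,numpy as np
o=ctrl.get_obs();print(o)
for n in("top","side"):
    d=imaging.get_image(n);cv2.imwrite(f"pics/{n}1.png",d["color"])
    print(n,d["fx"],d["fy"],d["cx"],d["cy"],d["D"],np.round(d["extrinsics"],3).tolist())
E
```

```text
{'t': 0.0, 'q': array([ 1.05501738e+00,  5.33647219e-02,  1.61431123e+00, -1.03793976e-05,
        1.47596462e+00, -1.19043971e-01]), 'dq': array([ 0.00104778, -0.00085112, -0.00102953, -0.00088535,  0.00057872,
        0.00076633]), 'effort': array([ 2.52381113e-03, -3.93672538e+01, -3.70187545e+01,  1.09624502e-04,
        6.94248243e-03,  2.72860561e-06]), 'tool_pos': array([0.24118943, 0.57583595, 0.19474791]), 'tool_rot': array([-6.18984978e-01, -3.07936660e+00,  3.06061847e-03]), 'contact_force': array([ 0.28188329, -1.64737956, -1.2875209 ]), 'wrist_torque': array([-0.02531571,  0.01450041,  0.00777   ]), 'grip_force': 0.0, 'opening': 0.08568569177550445}
top 493.2179200864288 493.2179200864288 322.0024144948839 204.8287848598941 [-0.0579014  0.         0.         0.         0.       ] [[0.021, -1.0, 0.001, -0.031], [-0.981, -0.02, -0.191, 0.575], [0.191, 0.003, -0.982, 1.019], [0.0, 0.0, 0.0, 1.0]]
side 511.96417004436563 511.96417004436563 315.807408568425 199.41624533366866 [-0.04728057  0.          0.          0.          0.        ] [[-0.999, 0.035, 0.006, 0.551], [0.013, 0.524, -0.851, 0.045], [-0.033, -0.851, -0.524, 1.266], [0.0, 0.0, 0.0, 1.0]]
```

View pics/top1.png

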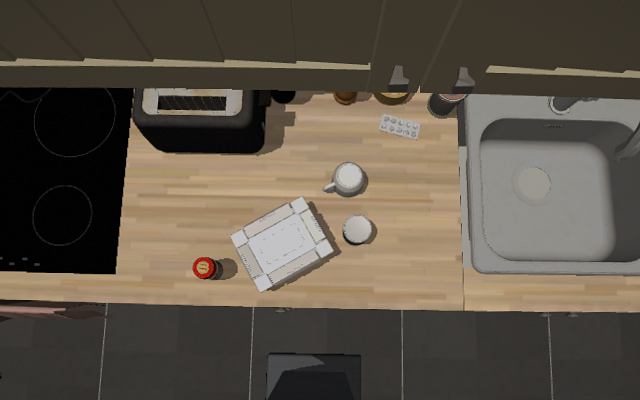

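View pics/side1.png

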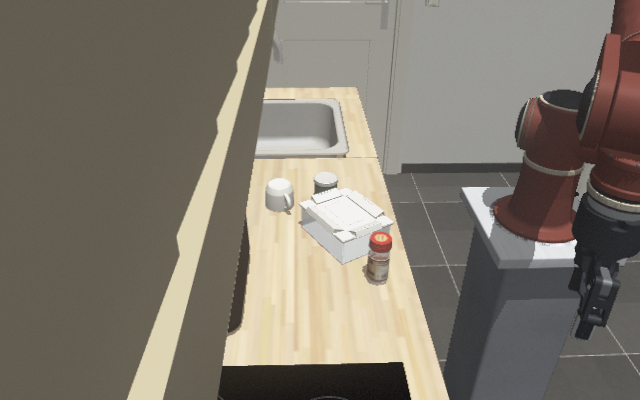

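The top view shows the lid's corners at about (232,237), (301,199), (332,250) and (263,290), so the box yaw is about +30°. The jar is at (205,268), the mug at (348,178) and the tin at (357,229). The side view agrees with this. Next I'll measure the corners more exactly.

```bash
cat > h.py <<'E'
import cv2,numpy as np
from scipy.spatial.transform import Rotation as R
def cast(d,px,z,E=None):
    K=np.array([[d["fx"],0,d["cx"]],[0,d["fy"],d["cy"]],[0,0,1]])
    u=cv2.undistortPoints(np.array(px,float).reshape(-1,1,2),K,np.array(d["D"])).reshape(-1,2)
    E=np.array(d["extrinsics"]) if E is None else E
    c=-E[:3,:3].T@E[:3,3]; r=np.c_[u,np.ones(len(u))]@E[:3,:3]
    return c+r*((z-c[2])/r[:,2])[:,None]
E
python3 - <<'E'
from station import ctrl, imaging
from h import *
d=imaging.get_image("top");im=d["color"]
hsv=cv2.cvtColor(im,cv2.COLOR_BGR2HSV)
m=((hsv[...,1]<45)&(hsv[...,2]>120)).astype(np.uint8)
m[:190]=0;m[300:]=0;m[:,:222]=0;m[:,340:]=0
m=cv2.morphologyEx(m,cv2.MORPH_OPEN,np.ones((3,3)))
cs=max(cv2.findContours(m,0,2)[0],key=cv2.contourArea)
r=cv2.minAreaRect(cs);b=cv2.boxPoints(r);print(r,b)
P=cast(d,b,.068);print(P.round(4),np.linalg.norm(P-np.roll(P,1,0),axis=1))
print("c",P.mean(0), "jar,mug,tin",cast(d,[(205,268)],.106),cast(d,[(349,178)],.063),cast(d,[(357,229)],.067))
z=cv2.resize(im[185:300,190:375],None,fx=4,fy=4,interpolation=2)
cv2.polylines(z,[((b-[190,185])*4).astype(int)],True,(0,0,255),1)
cv2.imwrite("pics/z.png",z)
E
```

```text
((280.277099609375, 243.4596710205078), (65.16465759277344, 86.27719116210938), 60.461219787597656) [[226.68207 236.38019]
 [301.74512 193.84445]
 [333.87213 250.53915]
 [258.80908 293.0749 ]]
[[ 0.5002  0.1828  0.068 ]
 [ 0.5961  0.0255  0.068 ]
 [ 0.4749 -0.0459  0.068 ]
 [ 0.3827  0.1091  0.068 ]] [0.13869301 0.18428079 0.14070296 0.18034406]
c [0.48845589 0.06783787 0.068     ] jar,mug,tin [[0.42980274 0.21596335 0.106     ]] [[ 0.63478838 -0.07660047  0.063     ]] [[ 0.52201313 -0.09459848  0.067     ]]
```

View pics/z.png

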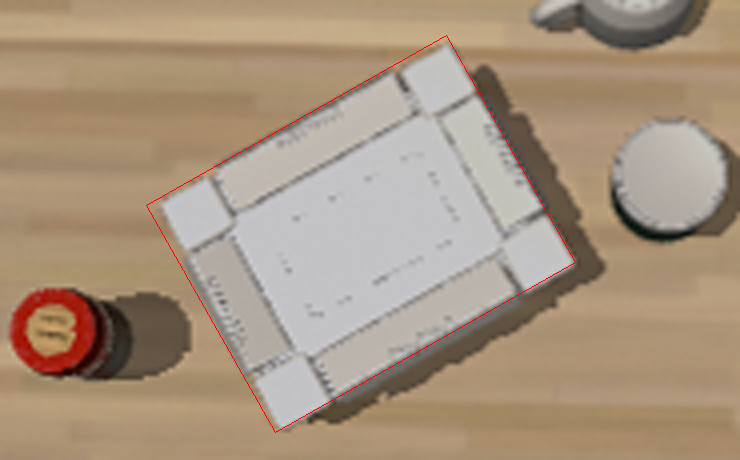

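The red rectangle fits the lid to within about 2 mm. I'll take the centre as (0.488, 0.066) and yaw as 30.8°. Now I'll work out the moves.

```bash
cat >> h.py <<'E'
C=np.array([.488,.066]);YAW=np.radians(30.8)
ax=np.array([np.cos(YAW),np.sin(YAW)]);ay=np.array([-ax[1],ax[0]])
PT={"near":C-.061*ax,"far":C+.061*ax,"left":C+.081*ay,"right":C-.081*ay}
def plan(o,names,z):
    """shift in tool axes, units of 0.05 m, leg by leg, starting at the measured pose"""
    T=R.from_rotvec(o["tool_rot"]).as_matrix();p=np.array(o["tool_pos"])
    print("p",p.round(4),"xaxis",np.degrees(np.arctan2(T[1,0],T[0,0])).round(1),"zaxis",T[:,2].round(3))
    for n in names:
        q=np.r_[PT[n],z];print(n,q.round(4),((T.T@(q-p))/.05).round(3));p=q
E
python3 - <<'E'
from station import ctrl
from h import *
plan(ctrl.get_obs(),["near","left","far","right"],.195)
E
```

```text
p [0.2413 0.5759 0.195 ] xaxis 157.3 zaxis [-0.001 -0.001 -1.   ]
near [0.4356 0.0348 0.195 ] [-7.767 -8.481  0.013]
left [0.4465 0.1356 0.195 ] [ 0.578  1.944 -0.003]
far [0.5404 0.0972 0.195 ] [-2.028  0.018 -0.   ]
right [ 0.5295 -0.0036  0.195 ] [-0.578 -1.944  0.003]
```

Request:
play_rows:
  series:
    - [0, [-0.6, -0.65, 0], [0, 0, 0]]
    - [0, [-0.6, -0.65, 0], [0, 0, 0]]
    - [0, [-0.6, -0.65, 0], [0, 0, 0]]
    - [0, [-0.6, -0.65, 0], [0, 0, 0]]
    - [0, [-0.6, -0.65, 0], [0, 0, 0]]
    - [0, [-0.6, -0.65, 0], [0, 0, 0]]
    - [0, [-0.6, -0.65, 0], [0, 0, 0]]
    - [0, [-0.6, -0.65, 0], [0, 0, 0]]

```text
t: 1.15
tool_pos: [0.3625, 0.2425, 0.1958]
tool_rot: [0.619, 3.08, -0.0]
contact_force: [0.5, 0.0, -0.3]
opening: 0.0002
grip_force: 0.0
```

Request:
play_rows:
  series:
    - [0, [-0.6, -0.65, 0], [0, 0, 0]]
    - [0, [-0.6, -0.65, 0], [0, 0, 0]]
    - [0, [-0.6, -0.65, 0], [0, 0, 0]]
    - [0, [-0.6, -0.65, 0], [0, 0, 0]]
    - [0, [-0.6, -0.65, 0], [0, 0, 0]]
    - [0, [0, 0, 0], [0, 0, 0]]

```text
t: 1.9
tool_pos: [0.4382, 0.034, 0.1957]
tool_rot: [-0.626, -3.078, 0.001]
contact_force: [0.2, 0.7, 0.2]
opening: -0.0
grip_force: 0.0
```

Request:
play_rows:
  series:
    - [0, [0, 0, 0], [0, 0, 0.91]]
    - [0, [0, 0, 0], [0, 0, 0.91]]
    - [0, [0, 0, 0], [0, 0, 0.91]]
    - [0, [0, 0, 0], [0, 0, 0.91]]
    - [0, [0, 0, 0], [0, 0, 0.91]]
    - [0, [0, 0, 0], [0, 0, 0]]

```text
t: 2.65
tool_pos: [0.4375, 0.037, 0.1958]
tool_rot: [-1.546, -2.734, -0.0]
contact_force: [0.5, 0.0, -0.4]
opening: 0.0005
grip_force: 0.0
```

```bash
python3 - <<'E'
from station import ctrl,imaging
from h import *
o=ctrl.get_obs();print(o["t"],o["contact_force"],o["opening"])
plan(o,["near","left","far","right"],.10)
d=imaging.get_image("wrist");cv2.imwrite("pics/w1.png",d["color"])
T=np.eye(4);T[:3,:3]=R.from_rotvec(o["tool_rot"]).as_matrix();T[:3,3]=o["tool_pos"]
E=np.linalg.inv(T@np.array(d["hand_eye"]))
K=np.array([[d["fx"],0,d["cx"]],[0,d["fy"],d["cy"]],[0,0,1]])
for s in((-.07,-.09),(-.07,.09),(.07,.09),(.07,-.09)):
    q=np.r_[C+s[0]*ax+s[1]*ay,.068]
    print(s,cv2.projectPoints(q[None],cv2.Rodrigues(E[:3,:3])[0],E[:3,3],K,np.array(d["D"]))[0].ravel().round())
np.savez("w1.npz",E=E,**{k:d[k] for k in("fx","fy","cx","cy","D")})
E
```

```text
2.65 [ 0.45052525  0.02349295 -0.40578887] 0.0004674792572723979
p [0.4375 0.037  0.1958] xaxis 121.0 zaxis [-0.  0. -1.]
near [0.4356 0.0348 0.1   ] [-0.02  -0.056  1.915]
left [0.4465 0.1356 0.1   ] [1.615e+00 1.226e+00 1.000e-03]
far [0.5404 0.0972 0.1   ] [-1.625e+00  1.214e+00 -1.000e-03]
right [ 0.5295 -0.0036  0.1   ] [-1.615e+00 -1.226e+00 -1.000e-03]
(-0.07, -0.09) [311. 263.]
(-0.07, 0.09) [310.  93.]
(0.07, 0.09) [456.  94.]
(0.07, -0.09) [436. 264.]
```

View pics/w1.png

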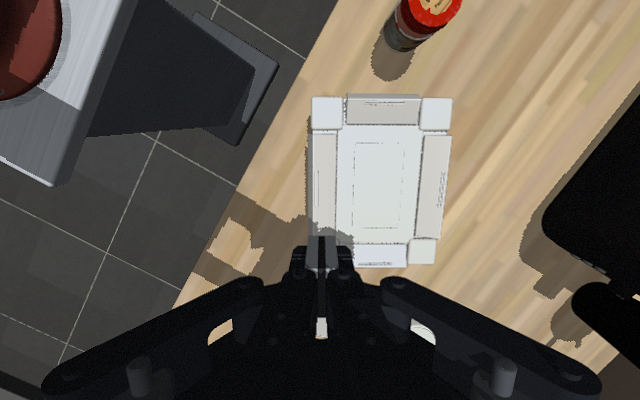

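The wrist view shows lid corners at (311,97), (452,98) and (435,264). The predictions were (310,93), (456,94) and (436,264), so I'll correct slightly.

```bash
python3 - <<'E'
from h import *
d=dict(np.load("w1.npz"))
P=cast(d,[(311,97),(452,98),(435,264)],.068,d["E"])[:,:2]
for p in P: print(((p-C)@ax).round(4),((p-C)@ay).round(4))
E
```

```text
-0.069 0.086
0.067 0.0859
0.069 -0.0906
```

Request:
play_rows:
  series:
    - [0, [-0.06, -0.05, 0.74], [0, 0, 0]]
    - [0, [0, 0, 0.74], [0, 0, 0]]
    - [0, [0, 0, 0.74], [0, 0, 0]]
    - [0, [0, 0, 0.08], [0, 0, 0]]
    - [0, [0, 0, 0.08], [0, 0, 0]]
    - [0, [0, 0, 0.08], [0, 0, 0]]
    - [0, [0, 0, 0.06], [0, 0, 0]]
    - [0, [0, 0, 0], [0, 0, 0]]

```text
t: 3.7
tool_pos: [0.4376, 0.0322, 0.0704]
tool_rot: [1.55, 2.732, 0.0]
contact_force: [-0.2, -0.1, -0.3]
opening: -0.0003
grip_force: 0.0
```

Request:
play_rows:
  series:
    - [0, [0, 0, -0.7], [0, 0, 0]]
    - [0, [0.8, 0.6, 0], [0, 0, 0]]
    - [0, [0.78, 0.6, 0], [0, 0, 0]]
    - [0, [0, 0, 0], [0, 0, 0]]

```text
t: 4.2
tool_pos: [0.4486, 0.1331, 0.1056]
tool_rot: [1.544, 2.735, 0.001]
contact_force: [-0.5, -0.6, -0.8]
opening: 0.0003
grip_force: 0.0
```

```bash
python3 - <<'E'
from station import ctrl,imaging
from h import *
o=ctrl.get_obs()
plan(o,["left"],.07)
a=imaging.get_image("wrist")["color"];b=imaging.get_image("top")["color"]
b=cv2.resize(b[170:310,180:380],None,fx=2.5,fy=2.5)
cv2.imwrite("pics/w2.png",np.vstack([cv2.resize(a[:,:],(400,250)),cv2.resize(b,(400,280))]))
E
```

```text
p [0.4486 0.1331 0.1056] xaxis 121.1 zaxis [ 0.001  0.001 -1.   ]
left [0.4465 0.1356 0.07  ] [ 0.063 -0.011  0.713]
```

View pics/w2.png

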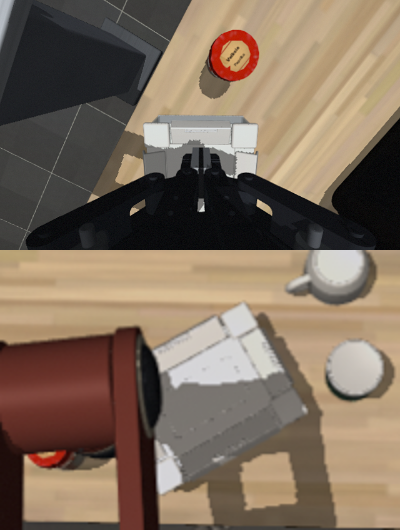

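In this view the near flap lies flush and white. The tip reached 70 mm with no residual force, so the flap has clicked shut. Next is the left flap.

Request:
play_rows:
  series:
    - [0, [0.02, 0, 0.4], [0, 0, 0]]
    - [0, [0, 0, 0.08], [0, 0, 0]]
    - [0, [0, 0, 0.08], [0, 0, 0]]
    - [0, [0, 0, 0.08], [0, 0, 0]]
    - [0, [0, 0, 0.06], [0, 0, 0]]
    - [0, [0, 0, 0], [0, 0, 0]]

```text
t: 5.05
tool_pos: [0.4477, 0.1316, 0.0699]
tool_rot: [-1.55, -2.732, 0.0]
contact_force: [-0.7, -0.9, 0.5]
opening: -0.0002
grip_force: 0.0
```

Request:
play_rows:
  series:
    - [0, [0, 0, -0.7], [0, 0, 0]]
    - [0, [-0.82, 0.6, 0], [0, 0, 0]]
    - [0, [-0.82, 0.6, 0], [0, 0, 0]]
    - [0, [0, 0, 0], [0, 0, 0]]

```text
t: 5.55
tool_pos: [0.5437, 0.0908, 0.1052]
tool_rot: [1.553, 2.73, 0.0]
contact_force: [-0.4, -0.3, -0.1]
opening: -0.0
grip_force: 0.0
```

```bash
python3 - <<'E'
from station import ctrl,imaging
from h import *
o=ctrl.get_obs()
plan(o,["far"],.07)
a=imaging.get_image("wrist")["color"];b=imaging.get_image("side")["color"]
b=cv2.resize(b[170:290,250:430],None,fx=3,fy=3)
cv2.imwrite("pics/w3.png",np.vstack([cv2.resize(a[:200,180:540],(540,300)),b[:290]]))
E
```

```text
p [0.5437 0.0908 0.1052] xaxis 120.7 zaxis [ 0. -0. -1.]
far [0.5404 0.0972 0.07  ] [0.144 0.009 0.703]
```

View pics/w3.png

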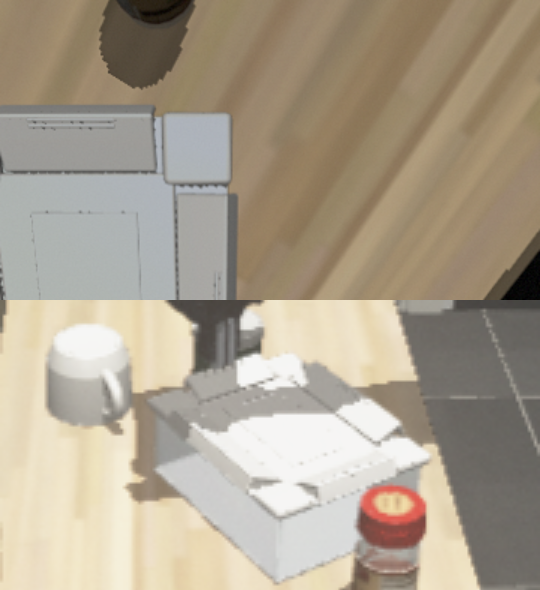

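The far flap is still up, as expected, but the left flap also looks raised: its edge is at y=105 against the corner's 113. I'll look more carefully from higher up before going on.

Request:
play_rows:
  series:
    - [0, [-0.5, -0.3, -0.9], [0, 0, 0]]
    - [0, [-0.8, -0.3, -0.9], [0, 0, 0]]
    - [0, [-0.8, -0.3, -0.9], [0, 0, 0]]
    - [0, [-0.5, -0.3, 0], [0, 0, 0]]
    - [0, [0, 0, 0], [0, 0, 0]]

```text
t: 6.28
tool_pos: [0.5559, -0.051, 0.2407]
tool_rot: [1.552, 2.73, 0.001]
contact_force: [-0.5, -0.3, 0.3]
opening: -0.0
grip_force: 0.0
```

```bash
python3 - <<'E'
from station import ctrl,imaging
from h import *
o=ctrl.get_obs();print(o["t"],o["tool_pos"])
d=imaging.get_image("wrist")
T=np.eye(4);T[:3,:3]=R.from_rotvec(o["tool_rot"]).as_matrix();T[:3,3]=o["tool_pos"]
E=np.linalg.inv(T@np.array(d["hand_eye"]))
K=np.array([[d["fx"],0,d["cx"]],[0,d["fy"],d["cy"]],[0,0,1]])
q=np.array([np.r_[C+s[0]*ax+s[1]*ay,.068] for s in((-.07,-.09),(-.07,.09),(.07,.09),(.07,-.09))])
p=cv2.projectPoints(q,cv2.Rodrigues(E[:3,:3])[0],E[:3,3],K,np.array(d["D"]))[0].reshape(-1,2);print(p.round())
lo=np.clip(p.min(0).astype(int)-15,0,None);hi=p.max(0).astype(int)+15
im=d["color"][lo[1]:hi[1],lo[0]:hi[0]];f=min(780/im.shape[1],580/im.shape[0]);print(lo,hi,f)
cv2.imwrite("pics/w4.png",cv2.resize(im,None,fx=f,fy=f,interpolation=2))
np.savez("w4.npz",E=E,color=d["color"],**{k:d[k] for k in("fx","fy","cx","cy","D")})
E
```

```text
6.275 [ 0.5558793  -0.05097204  0.24068814]
[[262. 136.]
 [252. -49.]
 [394. -49.]
 [384. 136.]]
[237   0] [408 151] 3.8410596026490067
```

View pics/w4.png

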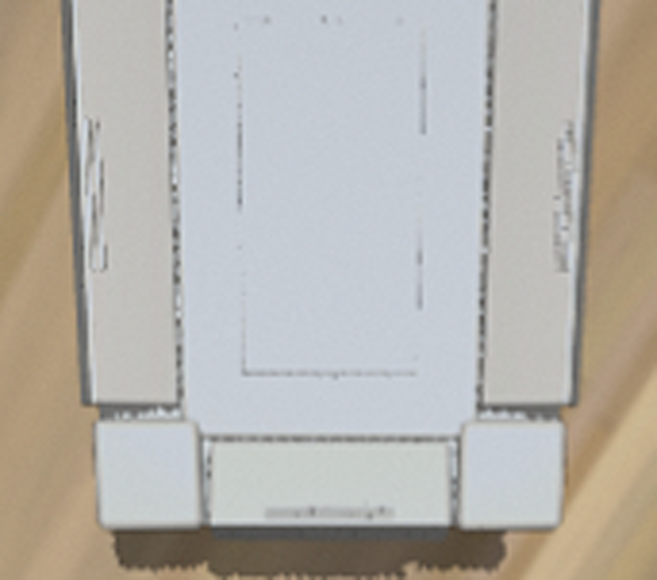

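The near flap (left strip) and far flap (right strip) look the same, so both are still up. Near-zero force at 70 mm fits a flap balanced at its snap point of about 0.2 rad that sprang back when released. I need to press deeper.

```bash
sed -i 's/C=np.array(\[.488,.066\])/C=np.array([.488,.066])+[.001,-.002]/' h.py; python3 - <<'E'
from station import ctrl
from h import *
plan(ctrl.get_obs(),["near"],.09)
E
```

```text
p [ 0.5556 -0.0499  0.2398] xaxis 120.8 zaxis [-0.     0.001 -1.   ]
near [0.4366 0.0328 0.09  ] [ 2.636 -1.196  2.999]
```

Request:
play_rows:
  series:
    - [0, [0.88, -0.4, 0], [0, 0, 0]]
    - [0, [0.88, -0.4, 0.6], [0, 0, 0]]
    - [0, [0.88, -0.4, 0.8], [0, 0, 0]]
    - [0, [0, 0, 0.8], [0, 0, 0]]
    - [0, [0, 0, 0.8], [0, 0, 0]]
    - [0, [0, 0, 0.1], [0, 0, 0]]
    - [0, [0, 0, 0.1], [0, 0, 0]]
    - [0, [0, 0, 0], [0, 0, 0]]

```text
t: 7.32
tool_pos: [0.4384, 0.0322, 0.0815]
tool_rot: [1.549, 2.731, 0.001]
contact_force: [0.9, 0.4, 1.1]
opening: -0.0
grip_force: 0.0
```

Request:
play_rows:
  series:
    - [0, [0, 0, 0.1], [0, 0, 0]]
    - [0, [0, 0, 0], [0, 0, 0]]

```text
t: 7.58
tool_pos: [0.4377, 0.032, 0.0754]
tool_rot: [1.55, 2.732, 0.0]
contact_force: [-0.3, -0.2, 0.1]
opening: 0.0
grip_force: 0.0
```

Request:
play_rows:
  series:
    - [0, [0, 0, 0.08], [0, 0, 0]]
    - [0, [0, 0, 0], [0, 0, 0]]

```text
t: 7.82
tool_pos: [0.4372, 0.0321, 0.0708]
tool_rot: [-1.55, -2.732, 0.0]
contact_force: [-0.5, 0.2, 0.5]
opening: -0.0001
grip_force: 0.0
```

Request:
play_rows:
  series:
    - [0, [0, 0, 0.06], [0, 0, 0]]
    - [0, [0, 0, 0], [0, 0, 0]]

```text
t: 8.07
tool_pos: [0.4373, 0.0321, 0.0678]
tool_rot: [-1.55, -2.732, 0.0]
contact_force: [-0.2, -0.2, 0.3]
opening: -0.0002
grip_force: 0.0
```

```bash
python3 - <<'E'
from station import ctrl,imaging
from h import *
b=imaging.get_image("side")["color"];a=imaging.get_image("wrist")["color"]
b=cv2.resize(b[170:270,280:410],None,fx=4,fy=4,interpolation=2)
cv2.imwrite("pics/s5.png",b)
print(ctrl.get_obs()["contact_force"])
E
```

```text
[-0.3378429   0.57617515  0.53268416]
```

View pics/s5.png

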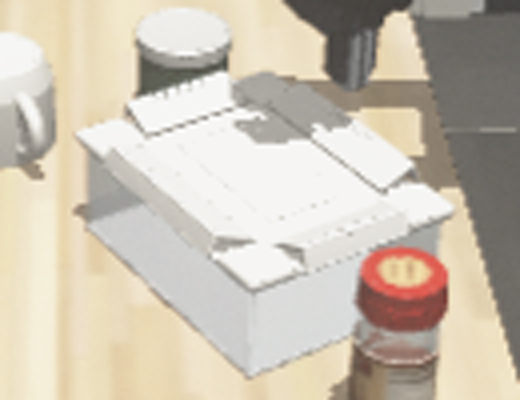

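The fingertip at about pixel (367,191) is clearly short of the near flap. I'll check the box and the tip in the side camera.

```bash
python3 - <<'E'
from station import ctrl,imaging
from h import *
d=imaging.get_image("side");E=np.array(d["extrinsics"])
K=np.array([[d["fx"],0,d["cx"]],[0,d["fy"],d["cy"]],[0,0,1]])
pr=lambda q:cv2.projectPoints(np.array(q,float).reshape(-1,1,3),cv2.Rodrigues(E[:3,:3])[0],E[:3,3],K,np.array(d["D"]))[0].reshape(-1,2).round(1)
o=ctrl.get_obs();p=o["tool_pos"]
print("tip",p,pr([p]),"seen 367,191")
print("far-left,near-left,far-right",pr([np.r_[C+s[0]*ax+s[1]*ay,.068] for s in((.07,.09),(-.07,.09),(.07,-.09))]))
for z in(.0,.068,.09,.1): print(z,cast(d,[(342.5,242),(299,204),(394,222.5),(367,191)],z)[:,:2].round(3).tolist())
w=np.load("w4.npz");print("tool->", np.array(imaging.get_image("wrist")["hand_eye"]).round(3))
E
```

```text
tip [0.43749909 0.03205836 0.06814804] [[365.6 203.5]] seen 367,191
far-left,near-left,far-right [[342.4 241. ]
 [394.2 220.9]
 [297.7 202.2]]
0.0 [[0.493, 0.089], [0.592, -0.078], [0.362, 0.012], [0.41, -0.139]]
0.068 [[0.503, 0.181], [0.592, 0.03], [0.384, 0.112], [0.427, -0.025]]
0.09 [[0.506, 0.21], [0.592, 0.065], [0.391, 0.144], [0.433, 0.012]]
0.1 [[0.508, 0.224], [0.592, 0.081], [0.395, 0.159], [0.436, 0.029]]
tool-> [[ 0.    -0.964 -0.267  0.067]
 [ 1.     0.     0.001 -0.001]
 [-0.    -0.267  0.964 -0.178]
 [ 0.     0.     0.     1.   ]]
```

```bash
python3 - <<'E'
from station import ctrl,imaging
from h import *
d=imaging.get_image("wrist");H=np.linalg.inv(np.array(d["hand_eye"]))
K=np.array([[d["fx"],0,d["cx"]],[0,d["fy"],d["cy"]],[0,0,1]])
print(d["fx"],d["cy"])
for z in(0,-.02,-.03,-.04):
  q=np.array([[x,y,z] for x in(-.011,0,.011) for y in(0.,)])
  print(z,cv2.projectPoints(q,cv2.Rodrigues(H[:3,:3])[0],H[:3,3],K,np.array(d["D"]))[0].reshape(-1,2).round(0).tolist())
g=cv2.cvtColor(d["color"],cv2.COLOR_BGR2GRAY);cv2.imwrite("pics/w5.png",cv2.resize(d["color"][150:350,220:420],None,fx=2.9,fy=2.9))
print(g[200:300:4,300:345:4])
E
```

```text
301.8505030820435 199.98705395703328
0 [[322.0, 243.0], [322.0, 227.0], [322.0, 210.0]]
-0.02 [[322.0, 257.0], [322.0, 240.0], [322.0, 221.0]]
-0.03 [[322.0, 266.0], [322.0, 247.0], [322.0, 228.0]]
-0.04 [[323.0, 275.0], [323.0, 255.0], [323.0, 235.0]]
[[120 109 112 199 193 191 191 192 190 190 189 188]
 [ 81 108 111 198 191 190 193 191 191 191 188 190]
 [ 81 110 102 197 191 191 191 190 191 189 190 190]
 [ 77 110 110 199 189 190 192 192 190 190 188 189]
 [116 110 114 199 190 191 193 191 192 190 188 189]
 [118 111 114 197 189 192 191 190 190 190 189 191]
 [149 109 114 198 189 190 192 191 191 189 190 191]
 [ 84 108  84 199 195 191 193 191 191 188 189 189]
 [ 86  93  85 104  99  98  99 192 190 189 191 189]
 [ 87  82  72  72  68  37  46  73  65 152 188 188]
 [ 86  83  70  64  66  17  27  65  67 171 190 189]
 [ 89  85  67  66  66  11  19  67  67 129 196 151]
 [ 13  15  67  65  69   9  21  67  68  56  13  18]
 [ 16   6  67  66  70  13  13  67  66  63  15  22]
 [  4   5  67  67  69  12  11  67  65  62  14  16]
 [  5  10  65  66  70  13  14  66  68  68   8  12]
 [ 10  21  66  65  59   6   1  67  60  59  11   5]
 [ 10  20  55 114 109  24  24  65  67  41  10  15]
 [ 12  12  13   6  79  46  14  61  16  19  19   6]
 [ 17  18   4  13  63  19  15   9  16  13  35  34]
 [ 13   8  11   9  13  14  15  10   2  14   7  11]
 [ 12   6  12   9   8  22  14   5  10   8   5   7]
 [  7   8  11   5  12  21  16  12   7   9  12  13]
 [ 11  13   9   6  13  22  23  17  11  10  14  14]
 [  8   9   5  12   8  16  19  17   8   3  11  10]]
```

View pics/w5.png

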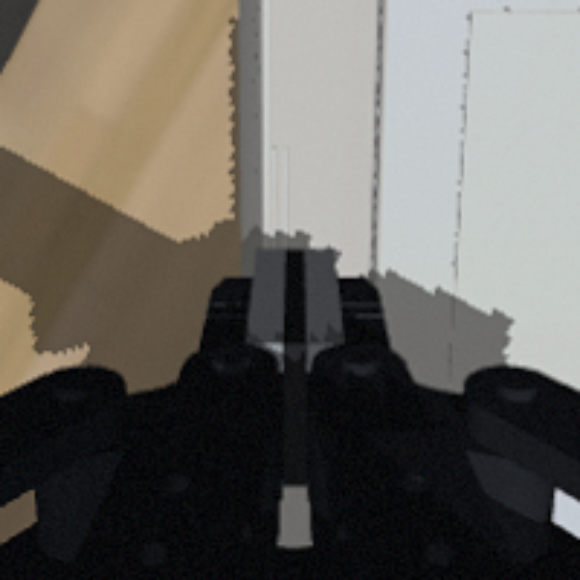

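The pad's forward edge shows at row 236, where a tip at the TCP would show at about row 210. This and the side view both put the fingertip about 32 mm higher than the reported TCP, with xy correct. I'll feel downward step by step and go by the force.

Request:
play_rows:
  series:
    - [0, [0, 0, 0.1], [0, 0, 0]]
    - [0, [0, 0, 0.1], [0, 0, 0]]
    - [0, [0, 0, 0.1], [0, 0, 0]]
    - [0, [0, 0, 0], [0, 0, 0]]

```text
t: 8.82
tool_pos: [0.4369, 0.0321, 0.0524]
tool_rot: [-1.55, -2.731, 0.001]
contact_force: [-0.3, 0.2, 0.1]
opening: -0.0001
grip_force: 0.0
```

Request:
play_rows:
  series:
    - [0, [0, 0, 0.08], [0, 0, 0]]
    - [0, [0, 0, 0.0], [0, 0, 0]]

```text
t: 9.07
tool_pos: [0.4373, 0.0321, 0.0488]
tool_rot: [-1.55, -2.732, 0.0]
contact_force: [0.1, -1.5, -0.3]
opening: 0.0002
grip_force: 0.0
```

Request:
play_rows:
  series:
    - [0, [0, 0, 0.08], [0, 0, 0]]
    - [0, [0, 0, 0.0], [0, 0, 0]]

```text
t: 9.32
tool_pos: [0.4372, 0.0321, 0.0448]
tool_rot: [-1.55, -2.732, 0.001]
contact_force: [-0.2, -0.1, 0.2]
opening: -0.0
grip_force: 0.0
```

Request:
play_rows:
  series:
    - [0, [0, 0, 0.06], [0, 0, 0]]
    - [0, [0, 0, 0.0], [0, 0, 0]]

```text
t: 9.57
tool_pos: [0.4379, 0.032, 0.0426]
tool_rot: [1.55, 2.732, 0.0]
contact_force: [0.1, -0.9, 1.2]
opening: -0.0001
grip_force: 0.6
```

Request:
play_rows:
  series:
    - [0, [0, 0, 0.06], [0, 0, 0]]
    - [0, [0, 0, 0.0], [0, 0, 0]]

```text
t: 9.82
tool_pos: [0.4377, 0.0319, 0.039]
tool_rot: [1.55, 2.732, -0.0]
contact_force: [1.0, -1.2, 0.5]
opening: -0.0004
grip_force: 0.7
```

Request:
play_rows:
  series:
    - [0, [0, 0, 0.06], [0, 0, 0]]
    - [0, [0, 0, 0.0], [0, 0, 0]]

```text
t: 10.07
tool_pos: [0.4367, 0.0322, 0.0352]
tool_rot: [-1.55, -2.731, 0.001]
contact_force: [0.1, 0.3, 0.9]
opening: 0.0003
grip_force: 0.0
```

Request:
play_rows:
  series:
    - [0, [0, 0, 0.04], [0, 0, 0]]
    - [0, [0, 0, 0.0], [0, 0, 0]]

```text
t: 10.32
tool_pos: [0.4372, 0.0321, 0.0338]
tool_rot: [-1.55, -2.732, 0.0]
contact_force: [-0.6, -0.4, -0.6]
opening: -0.0003
grip_force: 0.0
```

```bash
python3 - <<'E'
from station import ctrl,imaging
from h import *
d=imaging.get_image("side");E=np.array(d["extrinsics"]);g=cv2.cvtColor(d["color"],cv2.COLOR_BGR2GRAY)
# finger tip: lowest dark pixel in finger columns
for c in range(360,374,2):
    col=g[150:215,c];k=np.where(col<90)[0];print(c,150+k.max() if len(k) else None,end="; ")
o=ctrl.get_obs();print(o["tool_pos"],o["contact_force"])
for z in(.062,.068,.075,.08):print(z,cast(d,[(367,200),(367,205),(367,210)],z)[:,1].round(3))
cv2.imwrite("pics/s6.png",cv2.resize(d["color"][170:270,280:410],None,fx=4,fy=4,interpolation=2))
E
```

```text
360 191; 362 201; 364 203; 366 193; 368 191; 370 189; 372 196; [0.43730066 0.03213621 0.03393762] [0.61001543 0.46343072 0.2047863 ]
0.062 [0.007 0.029 0.051]
0.068 [0.017 0.039 0.06 ]
0.075 [0.028 0.05  0.071]
0.08 [0.036 0.058 0.078]
```

The tip is now at row 203, which is about 68 mm up, so the near flap should be shut. I'll lift and check by flap colour: raised flaps shade brownish, flat ones match the panel.

Request:
play_rows:
  series:
    - [0, [0, 0, -0.9], [0, 0, 0]]
    - [0, [-0.6, 0, -0.9], [0, 0, 0]]
    - [0, [-0.6, 0, -0.9], [0, 0, 0]]
    - [0, [-0.6, 0, -0.6], [0, 0, 0]]
    - [0, [0, 0, 0], [0, 0, 0]]

```text
t: 11.0
tool_pos: [0.4859, -0.0468, 0.2025]
tool_rot: [1.55, 2.726, 0.002]
contact_force: [-0.4, -0.4, 0.1]
opening: 0.0002
grip_force: 0.0
```

```bash
cat >> h.py <<'E'
def colours():
    from station import ctrl,imaging
    o=ctrl.get_obs();d=imaging.get_image("wrist")
    T=np.eye(4);T[:3,:3]=R.from_rotvec(o["tool_rot"]).as_matrix();T[:3,3]=o["tool_pos"]
    E=np.linalg.inv(T@np.array(d["hand_eye"]));K=np.array([[d["fx"],0,d["cx"]],[0,d["fy"],d["cy"]],[0,0,1]])
    pts={"panel":[(0,y) for y in(-.03,0,.04)],"near":[(-.055,y) for y in(-.03,0,.03,.045)],"far":[(.055,y) for y in(-.03,0,.03,.045)],
      "left":[(x,.077) for x in(-.02,0,.02)],"right":[(x,-.077) for x in(-.02,0,.02)]}
    for n,s in pts.items():
        q=np.array([np.r_[C+a*ax+b*ay,.069] for a,b in s])
        for u,v in cv2.projectPoints(q,cv2.Rodrigues(E[:3,:3])[0],E[:3,3],K,np.array(d["D"]))[0].reshape(-1,2).astype(int):
            if 2<u<637 and 2<v<397: print(n,(int(u),int(v)),np.median(d["color"][v-2:v+3,u-2:u+3],axis=(0,1)),end="; ")
        print()
    return d["color"]
E
python3 - <<'E'
from h import *
cv2.imwrite("pics/w6.png",colours())
from station import ctrl
plan(ctrl.get_obs(),["near","left"],.05)
E
```

```text
panel (380, 119) [211. 205. 199.]; panel (382, 87) [212. 204. 198.]; panel (384, 42) [211. 203. 197.]; 
near (325, 119) [210. 205. 199.]; near (325, 87) [212. 204. 198.]; near (325, 53) [211. 203. 197.]; near (325, 36) [210. 202. 196.]; 
far (435, 119) [188. 193. 193.]; far (438, 87) [188. 192. 193.]; far (441, 54) [187. 191. 192.]; far (443, 36) [187. 191. 192.]; 

right (359, 166) [208. 205. 199.]; right (378, 166) [207. 205. 199.]; right (397, 166) [205. 205. 199.]; 
p [ 0.4842 -0.0456  0.1999] xaxis 120.8 zaxis [ 0.001 -0.    -1.   ]
near [0.4366 0.0328 0.05  ] [ 1.836 -0.02   2.997]
left [0.4475 0.1336 0.05  ] [1.62 1.22 0.  ]
```

The near flap now matches the panel's colour and the far flap doesn't, so the near flap is shut. Next is the right flap, which is closest.

Request:
play_rows:
  series:
    - [0, [0.22, 0.6, 0.4], [0, 0, 0]]
    - [0, [0, 0.6, 0.8], [0, 0, 0]]
    - [0, [0, 0, 0.9], [0, 0, 0]]
    - [0, [0, 0, 0.8], [0, 0, 0]]
    - [0, [0, 0, 0.1], [0, 0, 0]]
    - [0, [0, 0, 0], [0, 0, 0]]

```text
t: 11.8
tool_pos: [0.5289, -0.0044, 0.049]
tool_rot: [-1.549, -2.732, 0.0]
contact_force: [0.8, 1.1, 0.7]
opening: -0.0002
grip_force: 0.0
```

Request:
play_rows:
  series:
    - [0, [0, 0, 0.06], [0, 0, 0]]
    - [0, [0, 0, 0.06], [0, 0, 0]]
    - [0, [0, 0, 0.06], [0, 0, 0]]
    - [0, [0, 0, 0.06], [0, 0, 0]]
    - [0, [0, 0, 0], [0, 0, 0]]

```text
t: 12.42
tool_pos: [0.529, -0.0047, 0.0366]
tool_rot: [-1.55, -2.731, -0.0]
contact_force: [0.3, -0.2, -0.5]
opening: -0.0002
grip_force: 0.0
```

Press 3 mm more, then lift and check.

Request:
play_rows:
  series:
    - [0, [0, 0, 0.06], [0, 0, 0]]
    - [0, [0, 0, 0], [0, 0, 0]]
    - [0, [0, 0, -0.9], [0, 0, 0]]
    - [0, [-0.5, 0, -0.9], [0, 0, 0]]
    - [0, [-0.5, 0, -0.9], [0, 0, 0]]
    - [0, [0, 0, -0.6], [0, 0, 0]]
    - [0, [0, 0, 0], [0, 0, 0]]

```text
t: 13.3
tool_pos: [0.557, -0.0484, 0.2024]
tool_rot: [1.548, 2.727, 0.003]
contact_force: [0.5, -0.5, -0.1]
opening: 0.0003
grip_force: 0.0
```

```bash
python3 - <<'E'
from h import *
cv2.imwrite("pics/w7.png",colours())
from station import ctrl
plan(ctrl.get_obs(),["far"],.05)
E
```

```text
panel (320, 78) [202. 194. 189.]; panel (320, 44) [201. 193. 187.]; 
near (263, 78) [200. 194. 188.]; near (261, 44) [199. 193. 187.]; near (260, 8) [198. 191. 185.]; 
far (377, 79) [178. 181. 183.]; far (378, 45) [177. 180. 181.]; far (380, 9) [174. 178. 179.]; 

right (300, 128) [200. 195. 189.]; right (320, 128) [200. 195. 189.]; right (340, 128) [201. 196. 190.]; 
p [ 0.5557 -0.0479  0.1998] xaxis 120.9 zaxis [ 0.002 -0.    -1.   ]
far [0.5414 0.0952 0.05  ] [2.608 1.22  2.995]
```

The colour test can't settle the right flap, so I'll use my last view for a before/after comparison.

```bash
python3 - <<'E'
import cv2,numpy as np
a=cv2.imread("pics/w6.png")[125:190,310:450];b=cv2.imread("pics/w7.png")[90:155,250:390]
cv2.imwrite("pics/cmp.png",cv2.resize(np.vstack([a,b]),None,fx=4.5,fy=4.5,interpolation=2))
E
```

```text
(no output)
```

View pics/cmp.png

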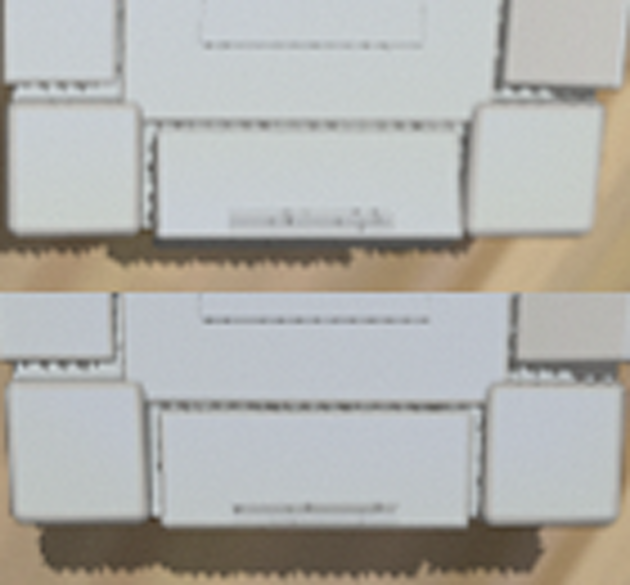

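Compared with the same viewpoint earlier, the right flap now has no dark underside, its shade matches the panel and its edge is flush with the corners: it is shut. Next is the far flap.

Request:
play_rows:
  series:
    - [0, [0.88, 0.4, 0], [0, 0, 0]]
    - [0, [0.88, 0.4, 0.3], [0, 0, 0]]
    - [0, [0.85, 0.42, 0.9], [0, 0, 0]]
    - [0, [0, 0, 0.9], [0, 0, 0]]
    - [0, [0, 0, 0.9], [0, 0, 0]]
    - [0, [0, 0, 0], [0, 0, 0]]

```text
t: 14.1
tool_pos: [0.5348, 0.0936, 0.0445]
tool_rot: [-1.544, -2.723, 0.011]
contact_force: [-0.7, 0.4, -0.1]
opening: 0.0001
grip_force: 0.0
```

Request:
play_rows:
  series:
    - [0, [0, 0, 0.06], [0, 0, 0]]
    - [0, [0, 0, 0.06], [0, 0, 0]]
    - [0, [0, 0, 0.06], [0, 0, 0]]
    - [0, [0, 0, 0.06], [0, 0, 0]]
    - [0, [0, 0, 0.06], [0, 0, 0]]
    - [0, [0, 0, 0], [0, 0, 0]]

```text
t: 14.85
tool_pos: [0.54, 0.0932, 0.0354]
tool_rot: [-1.549, -2.731, 0.002]
contact_force: [0.1, 0.5, 0.0]
opening: -0.0003
grip_force: 0.0
```

Request:
play_rows:
  series:
    - [0, [0, 0, 0.04], [0, 0, 0]]
    - [0, [0, 0, 0], [0, 0, 0]]
    - [0, [0, 0, -0.9], [0, 0, 0]]
    - [0, [-0.6, 0, -0.9], [0, 0, 0]]
    - [0, [-0.6, 0, -0.9], [0, 0, 0]]
    - [0, [-0.4, 0, -0.6], [0, 0, 0]]
    - [0, [0, 0, 0], [0, 0, 0]]

```text
t: 15.72
tool_pos: [0.584, 0.0236, 0.2025]
tool_rot: [1.55, 2.726, 0.004]
contact_force: [-0.1, 0.5, -0.5]
opening: -0.0005
grip_force: 0.0
```

```bash
python3 - <<'E'
from h import *
cv2.imwrite("pics/w8.png",colours())
from station import ctrl
plan(ctrl.get_obs(),["left"],.05)
E
```

```text
panel (260, 130) [212. 211. 204.]; panel (258, 98) [214. 210. 204.]; panel (256, 54) [218. 209. 203.]; 
near (206, 130) [207. 210. 204.]; near (202, 98) [208. 210. 204.]; near (199, 65) [209. 209. 203.]; near (198, 48) [209. 208. 202.]; 
far (315, 129) [216. 211. 205.]; far (315, 98) [218. 210. 204.]; far (314, 65) [218. 209. 203.]; far (314, 48) [217. 209. 203.]; 
left (232, 10) [177. 181. 182.]; left (254, 10) [177. 181. 181.]; left (276, 10) [177. 181. 182.]; 
right (243, 176) [208. 211. 205.]; right (263, 175) [210. 211. 205.]; right (282, 175) [210. 211. 205.]; 
p [0.5823 0.0244 0.1999] xaxis 120.8 zaxis [ 0.002  0.    -1.   ]
left [0.4475 0.1336 0.05  ] [ 3.258 -1.202  2.993]
```

The far flap is shut and the left is still up. Now the left flap.

Request:
play_rows:
  series:
    - [0, [0.8, -0.3, 0], [0, 0, 0]]
    - [0, [0.8, -0.3, 0], [0, 0, 0]]
    - [0, [0.8, -0.3, 0.2], [0, 0, 0]]
    - [0, [0.83, -0.3, 0.6], [0, 0, 0]]
    - [0, [0, 0, 0.8], [0, 0, 0]]
    - [0, [0, 0, 0.8], [0, 0, 0]]
    - [0, [0, 0, 0.6], [0, 0, 0]]
    - [0, [0, 0, 0], [0, 0, 0]]

```text
t: 16.77
tool_pos: [0.4432, 0.1325, 0.0448]
tool_rot: [-1.545, -2.727, 0.008]
contact_force: [-0.2, 1.0, 0.7]
opening: -0.0003
grip_force: 0.0
```

Request:
play_rows:
  series:
    - [0, [0, 0, 0.06], [0, 0, 0]]
    - [0, [0, 0, 0.06], [0, 0, 0]]
    - [0, [0, 0, 0.06], [0, 0, 0]]
    - [0, [0, 0, 0.06], [0, 0, 0]]
    - [0, [0, 0, 0.06], [0, 0, 0]]
    - [0, [0, 0, 0], [0, 0, 0]]

```text
t: 17.52
tool_pos: [0.447, 0.1323, 0.0335]
tool_rot: [-1.55, -2.732, 0.001]
contact_force: [-0.6, -0.2, 0.0]
opening: 0.0002
grip_force: 0.0
```

Request:
play_rows:
  series:
    - [0, [0, 0, -0.9], [0, 0, 0]]
    - [0, [-0.8, 0, -0.9], [0, 0, 0]]
    - [0, [-0.8, 0, -0.9], [0, 0, 0]]
    - [0, [-0.8, 0, -0.6], [0, 0, 0]]
    - [0, [-0.8, 0, 0], [0, 0, 0]]
    - [0, [0, 0, 0], [0, 0, 0]]
    - [0, [0, 0, 0], [0, 0, 0]]

```text
t: 18.4
tool_pos: [0.5289, -0.0045, 0.1984]
tool_rot: [-1.55, -2.731, 0.0]
contact_force: [-0.7, 0.2, -1.1]
opening: 0.0
grip_force: 0.0
```

```bash
python3 - <<'E'
from h import *
cv2.imwrite("pics/w9.png",colours())
from station import ctrl
o=ctrl.get_obs();print(o["t"],o["tool_pos"],o["contact_force"])
E
```

```text
panel (322, 134) [200. 195. 190.]; panel (322, 103) [203. 195. 189.]; panel (322, 58) [202. 194. 188.]; 
near (267, 134) [196. 196. 189.]; near (266, 103) [198. 195. 189.]; near (264, 70) [201. 194. 188.]; near (264, 53) [201. 193. 188.]; 
far (377, 135) [199. 195. 190.]; far (379, 103) [203. 195. 189.]; far (381, 70) [202. 194. 188.]; far (381, 53) [201. 193. 188.]; 
left (301, 14) [200. 192. 186.]; left (323, 14) [200. 192. 187.]; left (345, 14) [199. 192. 186.]; 
right (303, 181) [193. 196. 190.]; right (322, 181) [194. 196. 190.]; right (341, 181) [194. 196. 190.]; 
18.45 [ 0.52878413 -0.00415312  0.19833066] [-0.29449243 -1.1535365  -0.55591757]
```

All match the panel. The right flap's shade is less telling, so I'll check its edge against the neighbouring corners in the saved pictures.

```bash
python3 - <<'E'
from h import *
w4=np.load("w4.npz")["color"]
# (image, flap col, corner cols, row): from projections
for n,im,c,r in(("w4 up",w4,323,128),("w6 up",cv2.imread("pics/w6.png"),378,166),("w7",cv2.imread("pics/w7.png"),320,128),("w8",cv2.imread("pics/w8.png"),263,175),("w9",cv2.imread("pics/w9.png"),322,181)):
    md=lambda u:np.median(im[r-2:r+4,u-3:u+4],axis=(0,1))
    g=im.astype(int).sum(2)
    e=lambda u:next((v for v in range(r,r+30) if np.median(g[v,u-4:u+5])<480),None)
    print(n,"flap",md(c),"corners",md(c-48),md(c+48),"edge rows",e(c-48),e(c-15),e(c+15),e(c+48))
E
```

```text
w4 up flap [203. 205. 199.] corners [206. 205. 199.] [209. 205. 199.] edge rows 137 137 137 137
w6 up flap [207. 205. 199.] corners [204. 205. 199.] [202. 205. 199.] edge rows 176 178 178 177
w7 flap [200. 195. 189.] corners [197. 195. 190.] [199. 195. 189.] edge rows 140 141 141 141
w8 flap [210. 211. 205.] corners [207. 211. 205.] [209.  212.  205.5] edge rows 184 187 187 186
w9 flap [194. 196. 190.] corners [192. 196. 190.] [193. 196. 190.] edge rows 192 193 190 192
```

The right flap was pressed to the same depth as the other three, and nothing contradicts it being shut. The arm is clear, so I'm handing in.

```bash
python3 -c "
from station import ctrl
print(ctrl.finish_job())"
```

```text
the job is handed in; nothing more can be done
None
```

I pressed the flaps in the order near, right, far, left and handed the job in at about 18.5 s, with no verdict returned: near, far and left checked shut by camera, while right looked shut in one comparison but my numeric checks on it were inconclusive.

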